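Hang the stamp on the archive's stamp carousel

ROBOT

A 6-joint arm with a two-finger parallel gripper is mounted at the origin on the work surface. World frame = base frame: x ahead of the robot, y to its left, z up, the work surface at z = 0. Lengths are in m, angles in rad, forces in N, time in s.
With the tool pointing down it reaches from about 0.425 to 0.95 m from the base axis. Payload 14.7 kg.
Tool frame: the origin (TCP) lies on the mounting face of the last link; the fingertips stand 173 mm ahead of it and the grasp point (between the pads) lies 155 mm ahead of it; z points along the fingers, y is the line along which they close (so a half turn about z gives the same grasp; the last joint's range is limited). The gripper opens to 85 mm and grips with 20 to 120 N. Pads are 22 mm wide; open, the fingers measure 114 mm over their backs; the gripper's body (76 mm by 85 mm) begins 54 mm behind the grasp point. The pads swing forward as they close: fully open they stand 13 mm farther back than shut.
Start: joints at [-1.223, 0.48, 1.596, -0, 1.065, -0.047], TCP at [0.25, -0.6, 0.405] pointing down, gripper open.
Joint ranges: [-2.75, 2.75], [-0.82, 2.05], [0.23, 2.67], [-1.56, 4.7], [0.09, 2.69], [-2.92, 2.92]. Speed limits (rad/s): [1.89, 1.89, 2.39, 3.01, 3.01, 3.01].

INTERFACE

Orientations are given as a unit quaternion [w, x, y, z].
In Python, from rig import ctrl, cams gives the robot as it stands.
- The arm moves only by the shell command python3 -m handwheel 'ROWS' [FORCE]. ROWS is JSON, a list of rows, each an object of numbers: "rx", "ry", "rz": the turn, a rotation vector about the world's x, y, z in degrees; "x", "y", "z": the shift along the world's x, y, z in m; "gripper": the finger opening in m, from 0 to 0.0854. A call has 1 to 12 rows; each row shifts and turns the commanded pose from where the row before left it; what a row does not reach is not made up. A row lasts 1/10 s, in which the tool goes at most 50 mm and 8.59 degrees, less where a joint would pass 70% of its speed; a pose out of reach is approached as far as the arm can. A call with a gripper value outside its range is refused whole. The fingers move at their own pace and stop on an object; FORCE is the grip in N (left out, the last holds). Time passes only in rows, so rows that do not move let the fingers close. It gives the time, the measured TCP pose, the force, the opening and the grip force at its end, in the units of the state.
- ctrl.sense(): the state, without advancing time (a new reading comes with each control period).
- cams.capture(name): name is "scene" or "top" or "wrist"; returns a dict with "color" (384x512x3 uint8, red, green, blue), "z_map" (384x512 float32, m along the optical axis (not along the pixel's ray), 0 where there is no reading), "fov_y" (degrees; the focal length in pixels is half the picture's height over the tangent of half this angle, whatever the lens; pixels are square), "cx", "cy" (the principal point, pixels), "extrinsics" (4x4, takes a point from world to camera coordinates). Camera axes: x right, y up, looking along -z (the intrinsics and any distortion apply to the point x, -y, -z); pixel columns grow to the right and rows downward; lengths in m; the calibration is good to about 2 mm. A picture is of the moment at which its call begins.
- ctrl.sign_off(): hands the job in; it is judged then, once.
The state is a dict: "time": time; "q": joint angles; "dq": joint speeds; "effort": joint torques, N m; "ee_pos": TCP position; "ee_rot": TCP orientation; "force": force on the tool from outside, world axes, zero at the start; "torque": the same for the moment, N m; "width": finger opening in m; "gripper_force": force on a finger pad.
Only numpy, scipy, OpenCV 4.12 (cv2) and the standard library are available. Lean on these libraries where they do the work, as an engineer would, in place of code of your own. Each camera call takes 0.05 s, during which the arm holds its last target. There are 200 camera calls.

TASK

Turn the stamp carousel by its top knob until the empty clip faces straight to the front, over the middle of the foot's card-holder edge. Then take the stamp that stands on the desk and, with its grip just clear of the bracket, push its neck into the empty clip until you feel it bear against the clip's back; the spring jaws resist all the way, so push steadily and stop there without ramming it. Leave it hanging upright with its grip on or just above the bracket, the clip still facing the front, the other stamps in their clips and the things on the desk where they were.

Things in the scene. Friction and masses are not known exactly. Their poses are not given: they have to be found in the camera images.
- foot: Fixed square steel foot of the stamp carousel, 200 x 200 x 14 mm, screwed to the desk. Origin: centre of its underside, on the desk. Its front is its own -x side, which has a small card holder and lies towards the robot.
- carousel: Rotor of the stamp carousel: a 24 mm column with six flat arms, every 60 degrees, and a knob on top. It turns either way without end, against light friction (0.06 N m), and stays where left. Origin: on the upright axle at the rotor's underside, 14 mm above the desk; z along the axle. The empty clip is on the arm along the rotor's own -x axis; the other five arms hold stamps.
- knob (a point): Point on the axle inside the round, ribbed turning knob, at the height to grip it, 194 mm above the rotor's origin. The knob is 38 mm across and 37 mm high; its top lies 19 mm above this point. The hanging stamps' grips end 44 mm below this point.
- clip (a point): Seat point of the empty clip, 105 mm from the axle on the rotor's -x axis, level with the top of its bracket (110 mm above the rotor's origin): where the centre of the stamp's shoulder lies when it is fully home and rests on the bracket (up to 4 mm higher will do). The bracket is 5 mm thick, 32 mm wide, ends 8 mm further out and has an 18 mm wide U-slot, open outwards.
- mouth (a point): Mouth of the empty clip, 20 mm further out than clip, at the same height. Under the bracket, 6 to 16 mm below its top, lie two tapered spring-steel jaws, flared to 24 mm apart here. They bite on the neck from about 9 mm before home and resist more and more as it is slid in; nothing draws it in, and they hold it by friction wherever it is left. A grip that drags on the bracket binds: keep it light.
- clipback: Steel back of the empty clip, a plate 26 mm wide, from 5 to 20 mm below the bracket's top, the hard stop for the neck. Origin: on the face that the neck bears on, 98 mm from the axle, at the height of the rotor's origin. Near home the jaws alone resist with 5 to 17 N, as friction varies; at the back the force climbs steeply. More than 10 N on the back itself is ramming.
- front (a point): Fixed point on the foot, where clip lies when the empty clip faces straight to the front: 105 mm from the axle on the foot's -x side, at the height of the bracket's top.
- stamp: The stamp to hang, standing upright on the desk on its rubber die, 95 mm tall, 0.06 to 0.13 kg. Origin: centre of its underside; z up along the handle. From below: die and mount 28 (x) x 60 (y) mm, 21 mm high; flared foot 24 mm across up to 31 mm; round neck 14 mm thick from 31 to 55 mm; flat-sided grip 24 (x) x 34 (y) x 40 mm from 55 to 95 mm, best held across its 34 mm.
- shoulder (a point): Centre of the underside of the stamp's grip (the shoulder on top of the neck), 55 mm above the stamp's origin.
- hung1: One of the five stamps hanging on the carousel, loose in its clip like the others (same neck and grip; mount up to 50 mm). Origin: centre of its underside, 105 mm from the axle. To be left hanging.
- hung2: One of the five stamps hanging on the carousel, loose in its clip like the others (same neck and grip; mount up to 50 mm). Origin: centre of its underside, 105 mm from the axle. To be left hanging.
- hung3: One of the five stamps hanging on the carousel, loose in its clip like the others (same neck and grip; mount up to 50 mm). Origin: centre of its underside, 105 mm from the axle. To be left hanging.
- hung4: One of the five stamps hanging on the carousel, loose in its clip like the others (same neck and grip; mount up to 50 mm). Origin: centre of its underside, 105 mm from the axle. To be left hanging.
- hung5: One of the five stamps hanging on the carousel, loose in its clip like the others (same neck and grip; mount up to 50 mm). Origin: centre of its underside, 105 mm from the axle. To be left hanging.
- inkpad: Closed ink pad tin, 70 x 110 x 18 mm, loose on the desk. Leave it alone. Origin: centre of its underside.
- stapler: Stapler, 140 x 36 x 54 mm, loose on the desk. Leave it alone. Origin: centre of its underside.
- pencup: Round pen cup, 74 mm across, 95 mm tall, pens to 146 mm, loose on the desk. Leave it alone. Origin: centre of its underside.

How it is judged:
By the outcome, as a careful person would: the job done as asked, in the order asked, and still so for the second after the job is handed in, with the robot touching nothing.
It also fails if it takes over 72 s, if anything falls off the work surface, if the arm or the gripper's body presses on something with over 40 N, if the wrist force passes 120 N, or if a joint passes its speed limit or range.

## Working session

There is one attempt and no reset: what is moved stays moved. The work goes in short steps, Python scripts to look and compute and a shell command to move; the robot and the scene stay as the last step left them, time stands still between calls to the robot, and variables do not carry over. Pictures are saved under pics/ and viewed, at most 10 in all, crops included, and the job is handed in when it is done.

```bash
mkdir -p pics; ls
cat > h.py <<'E'
import numpy as np, cv2
from rig import ctrl, cams
def cap(name,save=None):
    c=cams.capture(name)
    h,w=c["color"].shape[:2]
    c["f"]=h/2/np.tan(np.radians(c["fov_y"])/2)
    if save: cv2.imwrite("pics/"+save,cv2.cvtColor(c["color"],cv2.COLOR_RGB2BGR))
    return c
def pts(c):
    "world xyz for every pixel from depth"
    z=c["z_map"];h,w=z.shape;u,v=np.meshgrid(np.arange(w),np.arange(h))
    P=np.stack([(u-c["cx"])/c["f"]*z,-(v-c["cy"])/c["f"]*z,-z,np.ones_like(z)],-1)
    W=P@np.linalg.inv(c["extrinsics"]).T
    W=W[...,:3]; W[z==0]=np.nan
    return W
E
python3 - <<'E'
from h import *
for n in("scene","top"):
    c=cap(n,n+"0.png"); print(n,c["fov_y"],c["cx"],c["cy"],{k:v for k,v in c.items() if k not in("color","z_map","extrinsics")}.keys()); print(np.round(np.linalg.inv(c["extrinsics"]),3)); np.save(n+".npy",pts(c))
    print((c["z_map"]==0).mean())
s=ctrl.sense();print(s)
a=np.hstack([cv2.imread("pics/scene0.png"),cv2.imread("pics/top0.png")])
E
```

```text
pics
scene 44.75054873274375 261.6941441301239 185.4839989358129 dict_keys(['fov_y', 'cx', 'cy', 'f'])
[[-0.816 -0.47   0.337  0.932]
 [ 0.578 -0.657  0.484  0.515]
 [-0.007  0.59   0.808  0.991]
 [ 0.     0.     0.     1.   ]]
0.0040740966796875
top 57.13732780408529 252.32453425051241 190.49190163996082 dict_keys(['fov_y', 'cx', 'cy', 'f'])
[[-0.017  0.991 -0.136  0.484]
 [-1.    -0.014  0.023  0.017]
 [ 0.021  0.137  0.99   0.988]
 [ 0.     0.     0.     1.   ]]
0.0040130615234375
{'time': 0.1, 'q': array([-1.22262785e+00,  4.80778884e-01,  1.59684355e+00, -2.32870987e-05,
        1.06508772e+00, -4.65812285e-02]), 'dq': array([ 1.71063615e-03, -2.41363104e-03, -2.80777340e-03, -1.03786492e-04,
       -8.25036231e-05,  4.75640226e-04]), 'effort': array([ 8.62939251e-04, -9.52255368e+01, -4.31041145e+01, -1.72305176e-04,
        5.21263442e-03, -2.76881826e-05]), 'ee_pos': array([ 0.24993624, -0.59981783,  0.40411794]), 'ee_rot': array([-5.50880558e-04,  9.80583477e-01,  1.96101334e-01, -9.40045550e-05]), 'force': array([-0.72384847, -0.33292977,  0.29571421]), 'torque': array([ 0.02587315,  0.01873139, -0.00683786]), 'gripper_force': 0.0, 'width': 0.08529793154127281}
```

View pics/scene0.png

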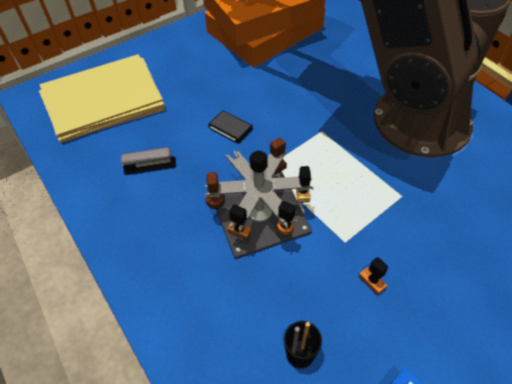

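View pics/top0.png

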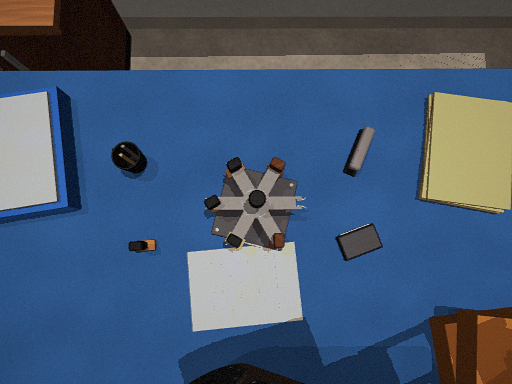

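The scene view shows the carousel centre at about (260,190), with the loose stamp at (375,275) and the pen cup at (302,343). In the top view the knob is at (257,199) and the empty clip at (301,203), pointing to -y. The loose stamp is at (142,245), and the foot is slightly rotated with its front edge at the bottom, around (255,245).

```bash
cat > m.py <<'E'
from h import *
def ray(c,u,v,z):
    E=np.linalg.inv(c["extrinsics"]);d=E[:3,:3]@np.array([(u-c["cx"])/c["f"],-(v-c["cy"])/c["f"],-1]);o=E[:3,3]
    return o+d*(z-o[2])/d[2]
E
python3 - <<'E'
from m import *
for n in("top","scene"):
    c=cap(n);W=pts(c);Z=W[...,2];np.savez(n+"0",W=W,col=c["color"])
    print(n,"desk z",np.nanmedian(Z[(W[...,0]>.3)&(W[...,0]<.5)&(abs(W[...,1])<.5)]))
    # knob top
    hi=(Z>.215)&(Z<.24)&(abs(W[...,0]-.5)<.2)&(abs(W[...,1])<.15)
    v,u=np.nonzero(hi);print("knob",hi.sum(),np.median(Z[hi]),W[hi][:,:2].mean(0),W[hi].min(0),W[hi].max(0),"px",u.mean(),v.mean(),"ray",ray(c,u.mean(),v.mean(),.227))
    k=W[hi][:,:2].mean(0)
    # stamp
    m=(Z>.085)&(Z<.105)&(W[...,1]>.2)&(W[...,1]<.4)&(W[...,0]<.5)&(W[...,0]>.2)
    v,u=np.nonzero(m);print("stamp top",m.sum(),np.median(Z[m]));
    print("ray mean",ray(c,u.mean(),v.mean(),.095)); r=cv2.minAreaRect(np.array([ray(c,a,b,.095)[:2] for a,b in zip(u,v)],np.float32)*1000);print(r)
    m=(Z>.01)&(Z<.03)&(W[...,1]>.2)&(W[...,1]<.4)&(W[...,0]<.5)&(W[...,0]>.2);print("mount",m.sum(),cv2.minAreaRect((W[m][:,:2]*1000).astype(np.float32)))
    # arms
    rr=np.hypot(W[...,0]-k[0],W[...,1]-k[1]);th=np.degrees(np.arctan2(W[...,1]-k[1],W[...,0]-k[0]))
    for lo,h in((.03,.06),(.06,.085)):
        m=(rr>lo)&(rr<h)&(Z>.11)&(Z<.14); print("armz",np.median(Z[m]),np.histogram(Z[m],8)[0],np.histogram(Z[m],8)[1].round(3))
        print(np.histogram(th[m],36,(-180,180))[0], "sixfold",np.degrees(np.angle(np.exp(6j*np.radians(th[m])).mean()))/6)
    # grip heights around
    m=(rr>.085)&(rr<.13)&(Z>.15)&(Z<.2);a=np.round(th[m]/10);print("grips",np.median(Z[m]),[(x*10,(a==x).sum()) for x in np.unique(a)])
    m=(rr>.1)&(rr<.14)&(Z>.105)&(Z<.135)&(th>-115)&(th<-60);print("clip",m.sum(),W[m].mean(0) if m.any() else 0)
    m=(rr>.03)&(rr<.16)&(Z>.009)&(Z<.019)
    r=cv2.minAreaRect((W[m][:,:2]*1000).astype(np.float32));print("foot",r)
    big=cv2.resize(c["color"][130:270,80:320] if n=="top" else c["color"][120:320,180:420],None,fx=3.3 if n=="top" else 2.5,fy=3.3 if n=="top" else 2.5,interpolation=cv2.INTER_CUBIC)
    cv2.imwrite(f"pics/{n}crop.png",cv2.cvtColor(big,cv2.COLOR_RGB2BGR))
E
```

```text
top desk z 0.0013908378591140358
knob 244 0.22739783960946985 [ 0.57176568 -0.0111566 ] [ 0.55321579 -0.02908929  0.21546933] [0.59027478 0.00616588 0.23157637] px 256.9590163934426 198.2377049180328 ray [ 0.57173818 -0.01115111  0.227     ]
stamp top 134 0.0950004534832955
ray mean [0.47305143 0.28824803 0.095     ]
((473.2320556640625, 288.23101806640625), (32.86186599731445, 22.106170654296875), 89.0051498413086)
mount 115 ((473.0414123535156, 288.72186279296875), (27.788379669189453, 58.132957458496094), 3.0531840324401855)
armz 0.12485757541488696 [  9  63 160 260 260 134  55  13] [0.121 0.122 0.123 0.124 0.125 0.126 0.127 0.128 0.129]
[ 9 35 40 38 35 10  9 36 40 35 36  8  9 30 34 35 29  5  9 33 37 38 31  8
 10 34 41 34 33  7 10 37 39 40 34  6] sixfold 29.557146971960577
armz 0.12488668866108843 [  5  15 118 281 283  91  16   1] [0.119 0.12  0.122 0.123 0.125 0.127 0.128 0.13  0.131]
[ 0 14 55 53 14  0  0 19 52 52 21  0  0 17 51 50 12  0  0 21 49 51  9  0
  0 18 54 52  9  0  0 19 53 54 11  0] sixfold 29.54982345486937
grips 0.16422923101088266 [(np.float64(-160.0), np.int64(26))
[... 1686 characters left out ...]
s 0.1629953464802208 [(np.float64(-160.0), np.int64(23)), (np.float64(-150.0), np.int64(106)), (np.float64(-140.0), np.int64(24)), (np.float64(-40.0), np.int64(44)), (np.float64(-30.0), np.int64(85)), (np.float64(-20.0), np.int64(29)), (np.float64(20.0), np.int64(50)), (np.float64(30.0), np.int64(99)), (np.float64(40.0), np.int64(40)), (np.float64(80.0), np.int64(28)), (np.float64(90.0), np.int64(130)), (np.float64(100.0), np.int64(27)), (np.float64(140.0), np.int64(51)), (np.float64(150.0), np.int64(74)), (np.float64(160.0), np.int64(36))]
clip 68 [ 0.57464777 -0.11941701  0.12088492]
foot ((573.0448608398438, -9.312484741210938), (200.31936645507812, 204.38516235351562), 75.21065521240234)
```

View pics/topcrop.png

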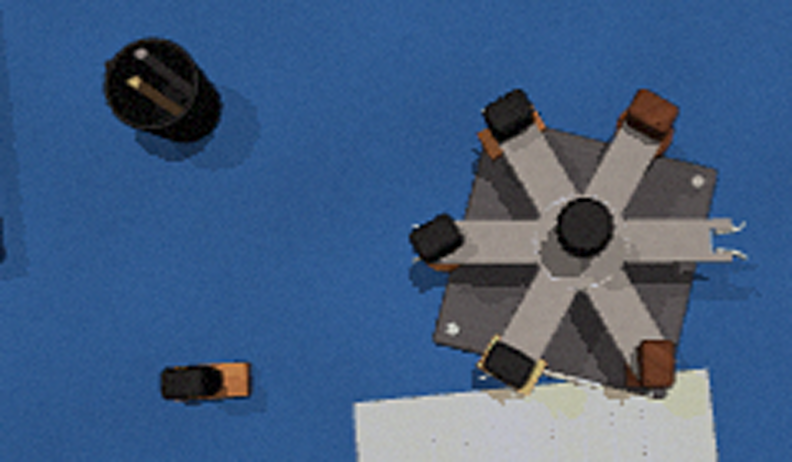

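The top crop shows the empty clip pointing to -y at crop (740,240), with the card-holder edge of the foot at the bottom around (575,380).

- **Carousel:** the axle is at (0.572, -0.011). The clip azimuth is -90.4° and the foot front is 165.1°, so it needs a turn of about -104.5°.
- **Stamp:** it stands at (0.473, 0.288), or up to 4 mm different by the scene camera, with a yaw of about 2°.

I'll move over the knob now and turn the tool on the way.

```bash
python3 -m handwheel '[{"x":0.023,"y":0.042,"z":0.004,"rz":6.5},{"x":0.023,"y":0.042,"z":0.004,"rz":6.5},{"x":0.023,"y":0.042,"z":0.004,"rz":6.5},{"x":0.023,"y":0.042,"z":0.004,"rz":6.5},{"x":0.023,"y":0.042,"z":0.004,"rz":6.5},{"x":0.023,"y":0.042,"z":0.004,"rz":6.5},{"x":0.023,"y":0.042,"z":0.004,"rz":6.5},{"x":0.023,"y":0.042,"z":0.004,"rz":6.5},{"x":0.023,"y":0.042,"z":0.004,"rz":6.5},{"x":0.023,"y":0.042,"z":0.004,"rz":6.5},{"x":0.023,"y":0.042,"z":0.004,"rz":6.5},{"x":0.023,"y":0.042,"z":0.004,"rz":6.5}]'; python3 -m handwheel '[{"x":0.023,"y":0.042},{"x":0.015,"y":0.028},{"x":0.008,"y":0.015},{},{}]'
cat >> m.py <<'E'
from scipy.spatial.transform import Rotation as R
def state():
    s=ctrl.sense();r=R.from_quat(np.r_[s["ee_rot"][1:],s["ee_rot"][0]]);x=r.apply([1,0,0]);z=r.apply([0,0,1])
    print("t",round(s["time"],2),"pos",s["ee_pos"].round(4),"psi",round(np.degrees(np.arctan2(x[1],x[0])),2),"z",z.round(4),"q6",round(s["q"][5],2),"F",s["force"].round(2),"T",s["torque"].round(2),"w",round(s["width"],4),"g",round(s["gripper_force"],1));return s
E
python3 - <<'E'
from m import *
state();c=cap("wrist","w1.png");W=pts(c);Z=W[...,2];print(np.round(np.linalg.inv(c["extrinsics"]),3),c["fov_y"])
m=(Z>.215)&(Z<.24)&(abs(W[...,0]-.57)<.05)&(abs(W[...,1]+.01)<.05)
v,u=np.nonzero(m);print(m.sum(),np.median(Z[m]),u.min(),u.max(),v.min(),v.max());
top=m&(Z>.222);print(W[top].min(0),W[top].max(0),cv2.minEnclosingCircle((W[top][:,:2]*1000).astype(np.float32)))
E
```

```text
t 0.2 pos [ 0.25   -0.5999  0.4043] psi 22.62 z [-2.e-04  7.e-04 -1.e+00] q6 -0.05 F [-0.3   0.07 -0.31] T [-0.03 -0.01 -0.01] w 0.0856 g 0.0
[[ 0.385  0.873  0.3    0.328]
 [-0.923  0.364  0.124 -0.568]
 [-0.001 -0.325  0.946  0.374]
 [ 0.     0.     0.     1.   ]] 59.52772201757131invalid input at $[0]: expected keys rx, ry, rz, x, y, z, gripper
invalid input at $[0]: expected keys rx, ry, rz, x, y, z, gripper
  return _methods._mean(a, axis=axis, dtype=dtype,
  ret = ret.dtype.type(ret / rcount)
Traceback (most recent call last):
ValueError: zero-size array to reduction operation minimum which has no identity
```

View pics/w1.png

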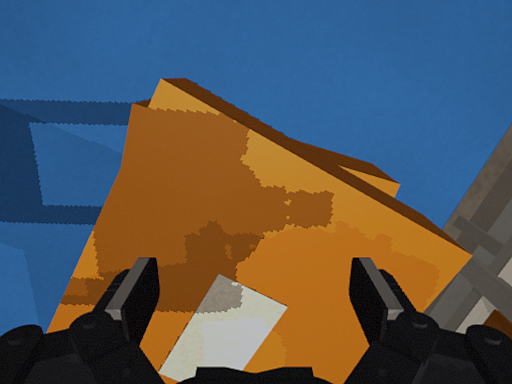

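The wrist picture only shows the orange folders and the open fingers at the bottom, (135,300) and (375,300). The move was refused because every row needs all the keys, so I'll resend it in full.

```bash
python3 -m handwheel '[{"rx":0,"ry":0,"rz":6.5,"x":0.023,"y":0.042,"z":0.004,"gripper":0.085},{"rx":0,"ry":0,"rz":6.5,"x":0.023,"y":0.042,"z":0.004,"gripper":0.085},{"rx":0,"ry":0,"rz":6.5,"x":0.023,"y":0.042,"z":0.004,"gripper":0.085},{"rx":0,"ry":0,"rz":6.5,"x":0.023,"y":0.042,"z":0.004,"gripper":0.085},{"rx":0,"ry":0,"rz":6.5,"x":0.023,"y":0.042,"z":0.004,"gripper":0.085},{"rx":0,"ry":0,"rz":6.5,"x":0.023,"y":0.042,"z":0.004,"gripper":0.085},{"rx":0,"ry":0,"rz":6.5,"x":0.023,"y":0.042,"z":0.004,"gripper":0.085},{"rx":0,"ry":0,"rz":6.5,"x":0.023,"y":0.042,"z":0.004,"gripper":0.085},{"rx":0,"ry":0,"rz":6.5,"x":0.023,"y":0.042,"z":0.004,"gripper":0.085},{"rx":0,"ry":0,"rz":6.5,"x":0.023,"y":0.042,"z":0.004,"gripper":0.085},{"rx":0,"ry":0,"rz":6.5,"x":0.023,"y":0.042,"z":0.004,"gripper":0.085},{"rx":0,"ry":0,"rz":6.5,"x":0.023,"y":0.042,"z":0.004,"gripper":0.085}]'; python3 -m handwheel '[{"rx":0,"ry":0,"rz":0,"x":0.023,"y":0.042,"z":0,"gripper":0.085},{"rx":0,"ry":0,"rz":0,"x":0.015,"y":0.028,"z":0,"gripper":0.085},{"rx":0,"ry":0,"rz":0,"x":0.008,"y":0.015,"z":0,"gripper":0.085},{"rx":0,"ry":0,"rz":0,"x":0,"y":0,"z":0,"gripper":0.085},{"rx":0,"ry":0,"rz":0,"x":0,"y":0,"z":0,"gripper":0.085}]'
python3 - <<'E'
from m import *
state();c=cap("wrist","w2.png");W=pts(c);Z=W[...,2]
m=(Z>.215)&(Z<.24)&(abs(W[...,0]-.57)<.05)&(abs(W[...,1]+.01)<.05)
v,u=np.nonzero(m);print(m.sum(),np.median(Z[m]),u.min(),u.max(),v.min(),v.max());
top=m&(Z>.222);print(W[top].min(0),W[top].max(0),cv2.minEnclosingCircle((W[top][:,:2]*1000).astype(np.float32)))
E
```

```text
time: 1.45
ee_pos: [0.5266, -0.0941, 0.453]
ee_rot: [0.0, 0.637, 0.771, 0.0]
force: [0.5, -1.0, 0.3]
width: 0.0852
gripper_force: 0.0
time: 1.95
ee_pos: [0.5717, -0.0115, 0.4525]
ee_rot: [-0.0, 0.638, 0.77, -0.0]
force: [-0.6, -0.5, -0.7]
width: 0.0848
gripper_force: 0.0
t 1.95 pos [ 0.5717 -0.0115  0.4525] psi 100.64 z [-7.e-04 -3.e-04 -1.e+00] q6 -0.26 F [-0.62 -0.51 -0.67] T [0.02 0.05 0.03] w 0.0848 g 0.0
2718 0.2269320685013174 226 286 181 239
[ 0.55451503 -0.02927488  0.22203421] [0.59225187 0.00876128 0.22916256] ((573.4266967773438, -10.422769546508789), 19.28909683227539)
```

View pics/w2.png

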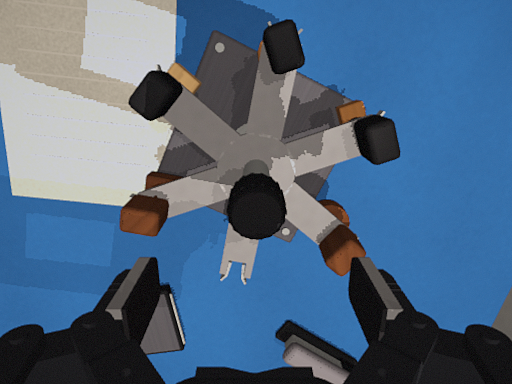

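The wrist view shows the knob at (257,207) between the open fingers and the empty clip at (236,268), and nothing blocks the way down. I'll lower onto the knob and close.

```bash
python3 -m handwheel '[{"rx":0,"ry":0,"rz":0,"x":0.001,"y":0.001,"z":-0.03,"gripper":0.085},{"rx":0,"ry":0,"rz":0,"x":0,"y":0,"z":-0.03,"gripper":0.085},{"rx":0,"ry":0,"rz":0,"x":0,"y":0,"z":-0.03,"gripper":0.06},{"rx":0,"ry":0,"rz":0,"x":0,"y":0,"z":0,"gripper":0.045},{"rx":0,"ry":0,"rz":0,"x":0,"y":0,"z":0,"gripper":0.030},{"rx":0,"ry":0,"rz":0,"x":0,"y":0,"z":0,"gripper":0.030},{"rx":0,"ry":0,"rz":0,"x":0,"y":0,"z":0,"gripper":0.030},{"rx":0,"ry":0,"rz":0,"x":0,"y":0,"z":0,"gripper":0.030},{"rx":0,"ry":0,"rz":0,"x":0,"y":0,"z":0,"gripper":0.030}]' 40; python3 -c "
from m import *
state()"
```

```text
time: 2.9
ee_pos: [0.5729, -0.0108, 0.3641]
ee_rot: [0.001, 0.639, 0.769, -0.0]
force: [-2.2, -6.5, -5.0]
width: 0.0371
gripper_force: 42.1
t 2.9 pos [ 0.5729 -0.0108  0.3641] psi 100.61 z [ 7.e-04 -1.e-03 -1.e+00] q6 -0.26 F [-2.24 -6.51 -4.98] T [-0.97  0.5  -0.09] w 0.0371 g 42.1
```

```bash
python3 -m handwheel '[{"rx":0,"ry":0,"rz":-2.2,"x":0,"y":0,"z":0,"gripper":0.030},{"rx":0,"ry":0,"rz":-5.2,"x":0,"y":0,"z":0,"gripper":0.030},{"rx":0,"ry":0,"rz":-5.2,"x":0,"y":0,"z":0,"gripper":0.030},{"rx":0,"ry":0,"rz":-5.2,"x":0,"y":0,"z":0,"gripper":0.030},{"rx":0,"ry":0,"rz":-5.2,"x":0,"y":0,"z":0,"gripper":0.030},{"rx":0,"ry":0,"rz":-5.2,"x":0,"y":0,"z":0,"gripper":0.030},{"rx":0,"ry":0,"rz":-5.2,"x":0,"y":0,"z":0,"gripper":0.030},{"rx":0,"ry":0,"rz":-5.2,"x":0,"y":0,"z":0,"gripper":0.030},{"rx":0,"ry":0,"rz":-5.2,"x":0,"y":0,"z":0,"gripper":0.030},{"rx":0,"ry":0,"rz":-5.2,"x":0,"y":0,"z":0,"gripper":0.030},{"rx":0,"ry":0,"rz":-5.2,"x":0,"y":0,"z":0,"gripper":0.030},{"rx":0,"ry":0,"rz":-5.2,"x":0,"y":0,"z":0,"gripper":0.030}]'
python3 -m handwheel '[{"rx":0,"ry":0,"rz":-5.2,"x":0,"y":0,"z":0,"gripper":0.030},{"rx":0,"ry":0,"rz":-5.2,"x":0,"y":0,"z":0,"gripper":0.030},{"rx":0,"ry":0,"rz":-5.2,"x":0,"y":0,"z":0,"gripper":0.030},{"rx":0,"ry":0,"rz":-5.2,"x":0,"y":0,"z":0,"gripper":0.030},{"rx":0,"ry":0,"rz":-5.2,"x":0,"y":0,"z":0,"gripper":0.030},{"rx":0,"ry":0,"rz":-5.2,"x":0,"y":0,"z":0,"gripper":0.030},{"rx":0,"ry":0,"rz":-5.2,"x":0,"y":0,"z":0,"gripper":0.030},{"rx":0,"ry":0,"rz":-5,"x":0,"y":0,"z":0,"gripper":0.030},{"rx":0,"ry":0,"rz":-3.5,"x":0,"y":0,"z":0,"gripper":0.030},{"rx":0,"ry":0,"rz":0,"x":0,"y":0,"z":0,"gripper":0.030},{"rx":0,"ry":0,"rz":0,"x":0,"y":0,"z":0,"gripper":0.030}]'
cat >> m.py <<'E'
def ang(name,k=(.5722,-.0110)):
    c=cap(name);W=pts(c);Z=W[...,2];rr=np.hypot(W[...,0]-k[0],W[...,1]-k[1]);th=np.degrees(np.arctan2(W[...,1]-k[1],W[...,0]-k[0]))
    m=(rr>.05)&(rr<.085)&(Z>.117)&(Z<.133);h=np.histogram(th[m],36,(-180,180))[0]
    print(name,h,"sixfold",np.degrees(np.angle(np.exp(6j*np.radians(th[m])).mean()))/6)
    return c,W,rr,th
E
python3 - <<'E'
from m import *
state();ang("top");c,W,rr,th=ang("scene")
E
```

```text
time: 4.1
ee_pos: [0.573, -0.0108, 0.3641]
ee_rot: [0.001, 0.937, 0.35, 0.0]
force: [-1.8, -7.7, -5.3]
width: 0.0366
gripper_force: 42.1
time: 5.2
ee_pos: [0.573, -0.0109, 0.3641]
ee_rot: [0.001, 0.999, -0.032, 0.001]
force: [-0.9, -7.9, -7.1]
width: 0.037
gripper_force: 42.1
t 5.2 pos [ 0.573  -0.0109  0.3641] psi -3.7 z [ 0.001  -0.0011 -1.    ] q6 1.56 F [-0.93 -7.89 -7.05] T [-1.01  0.27 -0.02] w 0.037 g 42.1
top [ 6  0  2 56 68 60  6  0  0  0  0  0  0  0  0  0  0  0  0  0  0  0  0  0
  0  0  0 22 64 59  3  0  2 56 71 53] sixfold -13.724433629789473
scene [ 2  0  0  0  0  0  0  0  0 39 56 57 19  0  1 48 69 65 12  0  8 41 39 44
  2  0 17 71 56 41  0  0  9 60 61 52] sixfold -14.953072703914819
```

The tool turned 104.3°, and the arms now read a six-fold angle of about -14.8°, so the clip is at about 165.2°. I'll release, lift, check the angle with a clear view, and move over the stamp.

```bash
python3 -m handwheel '[{"rx":0,"ry":0,"rz":0,"x":0,"y":0,"z":0,"gripper":0.065},{"rx":0,"ry":0,"rz":0,"x":0,"y":0,"z":0,"gripper":0.065},{"rx":0,"ry":0,"rz":0,"x":0,"y":0,"z":0,"gripper":0.065},{"rx":0,"ry":0,"rz":0,"x":0,"y":0,"z":0,"gripper":0.065},{"rx":0,"ry":0,"rz":0,"x":0,"y":0,"z":0.03,"gripper":0.065},{"rx":0,"ry":0,"rz":0,"x":0,"y":0,"z":0.045,"gripper":0.065},{"rx":0,"ry":0,"rz":0,"x":-0.01,"y":0.03,"z":0.015,"gripper":0.065},{"rx":0,"ry":0,"rz":0,"x":-0.013,"y":0.038,"z":0,"gripper":0.065},{"rx":0,"ry":0,"rz":0,"x":-0.013,"y":0.038,"z":0,"gripper":0.065},{"rx":0,"ry":0,"rz":0,"x":-0.013,"y":0.038,"z":0,"gripper":0.065},{"rx":0,"ry":0,"rz":0,"x":-0.013,"y":0.038,"z":0,"gripper":0.065},{"rx":0,"ry":0,"rz":0,"x":-0.013,"y":0.038,"z":0,"gripper":0.065}]'
python3 -m handwheel '[{"rx":0,"ry":0,"rz":0,"x":-0.013,"y":0.038,"z":-0.015,"gripper":0.065},{"rx":0,"ry":0,"rz":1.5,"x":-0.010,"y":0.03,"z":-0.03,"gripper":0.065},{"rx":0,"ry":0,"rz":1.5,"x":-0.002,"y":0.011,"z":-0.03,"gripper":0.065},{"rx":0,"ry":0,"rz":0,"x":0,"y":0,"z":0,"gripper":0.065},{"rx":0,"ry":0,"rz":0,"x":0,"y":0,"z":0,"gripper":0.065}]'
python3 - <<'E'
from m import *
state()
for n in("top","scene"):
    c,W,rr,th=ang(n);Z=W[...,2];m=(rr>.03)&(rr<.16)&(Z>.009)&(Z<.019)
    print("foot",cv2.minAreaRect((W[m][:,:2]*1000).astype(np.float32)))
    m=(rr>.112)&(rr<.127)&(Z>.105)&(Z<.13)&(abs(th-165)<20);print("clip",m.sum(),W[m].mean(0))
    if n=="scene": cv2.imwrite("pics/sc1.png",cv2.cvtColor(cv2.resize(c["color"][100:330,170:430],None,fx=2.5,fy=2.5,interpolation=cv2.INTER_CUBIC),cv2.COLOR_RGB2BGR))
c=cap("wrist","w3.png");W=pts(c);Z=W[...,2];near=(abs(W[...,0]-.474)<.07)&(abs(W[...,1]-.289)<.07)
for lo,hi in((.09,.1),(.015,.024)):
    m=near&(Z>lo)&(Z<hi);v,u=np.nonzero(m);print(m.sum(),np.median(Z[m]),cv2.minAreaRect((W[m][:,:2]*1000).astype(np.float32)),W[m].min(0),W[m].max(0),u.mean(),v.mean())
E
```

```text
time: 6.5
ee_pos: [0.4972, 0.2115, 0.453]
ee_rot: [-0.0, 0.999, -0.032, 0.0]
force: [1.0, 0.4, 0.6]
width: 0.0651
gripper_force: 0.0
time: 7.0
ee_pos: [0.4731, 0.2889, 0.378]
ee_rot: [0.0, 1.0, -0.006, -0.0]
force: [0.3, -0.7, 0.2]
width: 0.0648
gripper_force: 0.0
t 7.0 pos [0.4731 0.2889 0.378 ] psi -0.68 z [-8.e-04 -6.e-04 -1.e+00] q6 2.08 F [ 0.32 -0.68  0.19] T [ 0.05 -0.01  0.02] w 0.0648 g 0.0
top [ 6  0  2 55 67 63  6  0  3 55 67 56  4  0  3 54 68 50  4  0  5 59 65 58
  2  0  6 56 70 58  3  0  2 56 70 56] sixfold -14.874803710594016
foot ((571.1138916015625, -11.004806518554688), (199.72125244140625, 203.43263244628906), 75.14339447021484)
clip 18 [0.45984795 0.01920103 0.11993746]
scene [ 3  0  0 30  2  0  0  0  1 37 56 63 20  0  1 54 60 68 10  0  8 40 38 44
  2  0 14 70 64 37  0  0 10 58 66 47] sixfold -15.5341464570035
foot ((572.3189697265625, -10.463241577148438), (202.93955993652344, 204.6987762451172), 74.97821044921875)
clip 29 [0.45957424 0.02082393 0.11455522]
1140 0.09469303090456668 ((473.98773193359375, 290.7728271484375), (23.988033294677734, 33.99260711669922), 3.598919153213501) [0.46141973 0.27410716 0.09000231] [0.48654899 0.3079399  0.09721852] 251.4657894736842 186.19210526315788
942 0.0210057642003883 ((474.0904541015625, 290.8172607421875), (28.180843353271484, 59.929656982421875), 2.829167604446411) [0.45907249 0.26029254 0.01516345] [0.48949036 0.32087132 0.02398688] 252.5912951167728 160.25690021231424
```

View pics/w3.png

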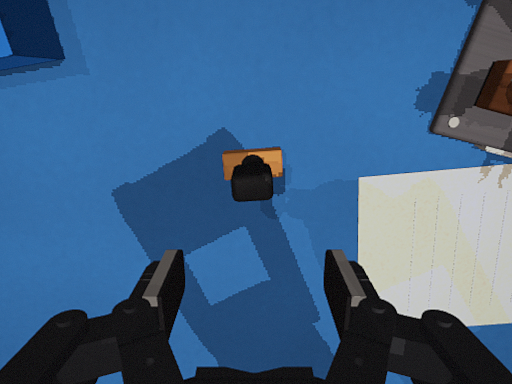

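View pics/sc1.png

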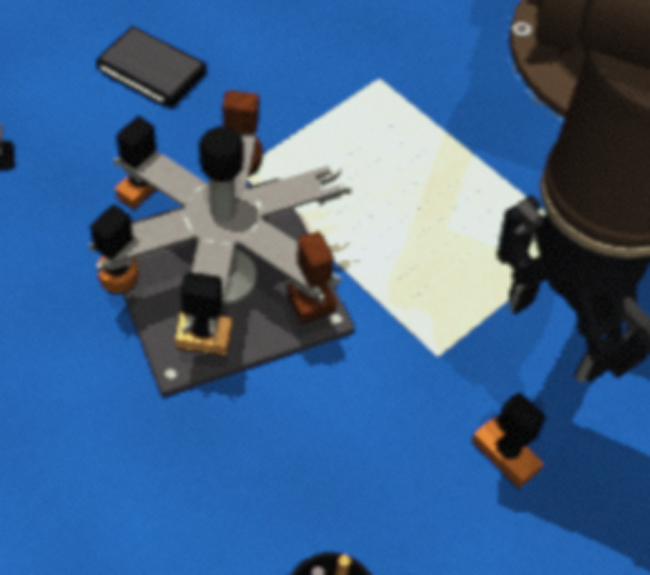

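The wrist view shows the stamp's grip at (252,186), centred between the fingers. The scene crop shows the empty clip facing the card-holder edge with all five stamps hanging. In the top view the clip reads 165.13° against a foot front of 165.14°, so the turn is right. The stamp is at (0.474, 0.290) with a yaw of about 3.2°, so I'll grasp it.

```bash
python3 -m handwheel '[{"rx":0,"ry":0,"rz":3.9,"x":0.001,"y":0.0015,"z":-0.02,"gripper":0.065},{"rx":0,"ry":0,"rz":0,"x":0,"y":0,"z":-0.035,"gripper":0.065},{"rx":0,"ry":0,"rz":0,"x":0,"y":0,"z":-0.035,"gripper":0.065},{"rx":0,"ry":0,"rz":0,"x":0,"y":0,"z":-0.035,"gripper":0.065},{"rx":0,"ry":0,"rz":0,"x":0,"y":0,"z":-0.02,"gripper":0.05},{"rx":0,"ry":0,"rz":0,"x":0,"y":0,"z":0,"gripper":0.042},{"rx":0,"ry":0,"rz":0,"x":0,"y":0,"z":0,"gripper":0.036},{"rx":0,"ry":0,"rz":0,"x":0,"y":0,"z":0,"gripper":0.028},{"rx":0,"ry":0,"rz":0,"x":0,"y":0,"z":0,"gripper":0.028},{"rx":0,"ry":0,"rz":0,"x":0,"y":0,"z":0,"gripper":0.028},{"rx":0,"ry":0,"rz":0,"x":0,"y":0,"z":0,"gripper":0.028},{"rx":0,"ry":0,"rz":0,"x":0,"y":0,"z":0,"gripper":0.028}]' 70; python3 -c "
from m import *
state()"
```

```text
time: 8.35
ee_pos: [0.4747, 0.2908, 0.2342]
ee_rot: [-0.001, 1.0, 0.028, 0.001]
force: [0.4, -1.0, 11.0]
width: 0.0333
gripper_force: 70.9
t 8.35 pos [0.4747 0.2908 0.2342] psi 3.23 z [ 0.0024  0.0011 -1.    ] q6 2.01 F [ 0.37 -0.99 10.99] T [-0.56 -0.08 -0.08] w 0.0333 g 70.9
```

The stamp is held, with a width of 33 mm. I'll lift it about 72 mm and carry it to the stand-off 150 mm out on the clip's radial, at (0.428, 0.0275), turning by -18°.

```bash
python3 -m handwheel '[{"rx":0,"ry":0,"rz":0,"x":0,"y":0,"z":0.024,"gripper":0.028},{"rx":0,"ry":0,"rz":0,"x":0,"y":0,"z":0.024,"gripper":0.028},{"rx":0,"ry":0,"rz":0,"x":0,"y":0,"z":0.024,"gripper":0.028},{"rx":0,"ry":0,"rz":-2,"x":-0.005,"y":-0.029,"z":0,"gripper":0.028},{"rx":0,"ry":0,"rz":-2,"x":-0.005,"y":-0.029,"z":0,"gripper":0.028},{"rx":0,"ry":0,"rz":-2,"x":-0.005,"y":-0.029,"z":0,"gripper":0.028},{"rx":0,"ry":0,"rz":-2,"x":-0.005,"y":-0.029,"z":0,"gripper":0.028},{"rx":0,"ry":0,"rz":-2,"x":-0.005,"y":-0.029,"z":0,"gripper":0.028},{"rx":0,"ry":0,"rz":-2,"x":-0.005,"y":-0.029,"z":0,"gripper":0.028},{"rx":0,"ry":0,"rz":-2,"x":-0.005,"y":-0.029,"z":0,"gripper":0.028},{"rx":0,"ry":0,"rz":-2,"x":-0.005,"y":-0.029,"z":0,"gripper":0.028},{"rx":0,"ry":0,"rz":-2,"x":-0.005,"y":-0.029,"z":0,"gripper":0.028}]';python3 -m handwheel '[{"rx":0,"ry":0,"rz":0,"x":-0.001,"y":-0.002,"z":0,"gripper":0.028},{"rx":0,"ry":0,"rz":0,"x":0,"y":0,"z":0,"gripper":0.028},{"rx":0,"ry":0,"rz":0,"x":0,"y":0,"z":0,"gripper":0.028}]'
python3 - <<'E'
from m import *
state();ang("top");ang("scene")
c=cap("wrist","w4.png");W=pts(c);Z=W[...,2];np.savez("w4",W=W)
a=np.radians(165.14);d=np.array([np.cos(a),np.sin(a)]);k=np.array([.5727,-.011])
q=W[...,:2]-k;r=q@d;t=q@np.array([-d[1],d[0]])
m=(abs(t)<.03)&(r>.04)&(r<.09)&(Z>.115)&(Z<.135)
for lo in np.arange(.04,.135,.01):
    m=(abs(t)<.03)&(r>lo)&(r<lo+.01)&(Z>.112)&(Z<.135)
    if m.sum()>10: print(round(lo,3),m.sum(),"t range",np.percentile(t[m],[1,99]).round(4),"z",np.median(Z[m]).round(4))
E
```

```text
time: 9.55
ee_pos: [0.4288, 0.0285, 0.3055]
ee_rot: [-0.0, 0.992, -0.129, 0.001]
force: [1.4, -0.2, -1.3]
width: 0.0331
gripper_force: 70.0
time: 9.85
ee_pos: [0.4283, 0.028, 0.3051]
ee_rot: [-0.0, 0.992, -0.128, 0.0]
force: [1.7, -0.2, -1.1]
width: 0.033
gripper_force: 70.1
t 9.85 pos [0.4283 0.028  0.3051] psi -14.76 z [ 1.e-03  1.e-04 -1.e+00] q6 1.82 F [ 1.7  -0.18 -1.06] T [-0.04 -0.02  0.04] w 0.033 g 70.1
top [ 6  0  2 55 68 62  6  0  3 55 66 56  5  0  3 55 65 49  4  0  5 57 66 59
  1  0  6 56 70 57  3  0  2 55 71 55] sixfold -14.848713299439206
scene [ 3  0  0 32  1  0  0  0  0 38 58 59 17  0  3 50 62 65 13  0  8 38 39 43
  1  0 18 69 59 37  1  0 11 58 63 46] sixfold -15.462004015769677
0.04 2172 t range [-0.0159  0.0155] z 0.1244
0.05 2009 t range [-0.0158  0.0155] z 0.1243
0.06 1883 t range [-0.0158  0.0155] z 0.1243
0.07 1772 t range [-0.0159  0.0155] z 0.1243
0.08 1653 t range [-0.0157  0.0156] z 0.1243
0.09 1203 t range [-0.0158  0.0157] z 0.1242
0.1 927 t range [-0.0159  0.0158] z 0.1239
0.11 367 t range [-0.0156  0.0154] z 0.1186
0.12 92 t range [-0.0138  0.0138] z 0.1181
0.13 275 t range [-0.0149  0.0127] z 0.1328
```

View pics/w4.png

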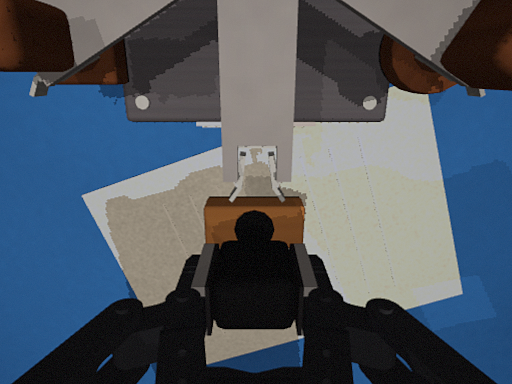

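The wrist view shows the held stamp's neck at (254,228) and the clip's slot centred at (258,165). It's nearly aligned, so I'll measure the lateral offset and any tilt.

Run:
```python
from m import *
W=np.load("w4.npz")["W"];Z=W[...,2]
a=np.radians(165.14);d=np.array([np.cos(a),np.sin(a)]);k=np.array([.5727,-.011])
q=W[...,:2]-k;r=q@d;t=q@np.array([-d[1],d[0]])
for n,m in(("mount top",(Z>.087)&(Z<.097)),("grip top",(Z>.161)&(Z<.171)&(r<.165)),("neck/jaw band",(Z>.104)&(Z<.122)&(r>.136))):
    m&=(abs(t)<.04)&(r>.12)&(r<.18)
    if m.sum()>20:
        R_=cv2.minAreaRect((np.c_[r[m],t[m]]*1000).astype(np.float32));print(n,m.sum(),np.median(Z[m]).round(4),"t",np.percentile(t[m],[1,99]).round(4),"r",np.percentile(r[m],[1,99]).round(4),np.round(R_[0],1),np.round(R_[1],1),R_[2])
for lo in(.106,.112,.118,.121):
    m=(Z>.104)&(Z<.1225)&(r>lo)&(r<lo+.004)&(abs(t)<.02);print(lo,m.sum(),np.sort(t[m]).round(4)[::max(1,m.sum()//12)])
```

```text
mount top 3096 0.0918 t [-0.0305  0.0279] r [0.1369 0.1607] [150.3  -1.3] [27.9 60.1] 1.0208640098571777
grip top 5760 0.1655 t [-0.0272  0.025 ] r [0.1374 0.1608] [149.4  -1.2] [25.4 60.6] 0.2179717868566513
neck/jaw band 281 0.1114 t [-0.0077  0.005 ] r [0.1436 0.1489] [146.8  -1.5] [ 7.1 13.9] 2.8241090774536133
0.106 96 [-0.0089 -0.0084 -0.0079 -0.0074 -0.007  -0.0065  0.0065  0.007   0.0075
  0.0076  0.008   0.0088]
0.112 103 [-0.0113 -0.01   -0.009  -0.0085 -0.008  -0.0075 -0.007   0.0073  0.0077
  0.0082  0.0087  0.0096  0.0105]
0.118 118 [-0.0131 -0.0124 -0.0117 -0.0113 -0.0108 -0.0104 -0.0095  0.0092  0.0102
  0.0107  0.0112  0.0117  0.0122  0.0132]
0.121 77 [-0.014  -0.0135 -0.013  -0.0126 -0.0125 -0.012  -0.0115  0.0112  0.0118
  0.0123  0.0127  0.0132  0.0135]
```

The stamp sits 1.2 mm to one side of the slot, with about 1.7 mm of clearance over the bracket and no measurable tilt. I'll correct that and advance 30 mm along the inward direction (0.967, -0.256).

```bash
python3 -m handwheel '[{"rx":0,"ry":0,"rz":0,"x":-0.0003,"y":-0.0011,"z":0.0003,"gripper":0.028},{"rx":0,"ry":0,"rz":0,"x":0.0058,"y":-0.0015,"z":0,"gripper":0.028},{"rx":0,"ry":0,"rz":0,"x":0.0058,"y":-0.0016,"z":0,"gripper":0.028},{"rx":0,"ry":0,"rz":0,"x":0.0058,"y":-0.0015,"z":0,"gripper":0.028},{"rx":0,"ry":0,"rz":0,"x":0.0058,"y":-0.0016,"z":0,"gripper":0.028},{"rx":0,"ry":0,"rz":0,"x":0.0058,"y":-0.0015,"z":0,"gripper":0.028},{"rx":0,"ry":0,"rz":0,"x":0,"y":0,"z":0,"gripper":0.028},{"rx":0,"ry":0,"rz":0,"x":0,"y":0,"z":0,"gripper":0.028}]'
cat >> m.py <<'E'
def look(z1=.0005,a0=165.14,k=np.array([.5727,-.011])):
    s=state();a=np.radians(a0);d=np.array([np.cos(a),np.sin(a)]);n=np.array([-d[1],d[0]])
    q=s["ee_pos"][:2]-k;print("TCP r,t",(q@d).round(4),(q@n).round(4),"push F",round(float(s["force"][:2]@d),2),"lat",round(float(s["force"][:2]@n),2))
    W=pts(cap("wrist"));Z=W[...,2];q=W[...,:2]-k;r=q@d;t=q@n;rc=q@d
    m=(abs(t)<.025)&(r>.03)&(r<.085)&(Z>.115)&(Z<.135)
    if m.sum()>50:
        e=[(lo+.005,np.percentile(t[m&(r>lo)&(r<lo+.01)],[1,99]).mean()) for lo in np.arange(.03,.085,.01) if (m&(r>lo)&(r<lo+.01)).sum()>50];e=np.array(e);p=np.polyfit(e[:,0],e[:,1],1);print("arm centre t at 105",np.polyval(p,.105).round(4),"angle",np.degrees(p[0]).round(2))
    lo=s["ee_pos"][2]-.2342
    m=(Z>lo+.0165)&(Z<lo+.0255)&(abs(t)<.045)&(abs(r-.125)<.06)
    if m.sum()>50: c=cv2.minAreaRect((np.c_[r[m],t[m]]*1000).astype(np.float32));print("mount r,t",np.round(c[0],1),np.round(c[1],1),round(c[2],1),"top z",np.median(Z[m]).round(4))
    m=(Z>.117)&(Z<.13)&(r>.088)&(r<.112)&(abs(t)<.02);print("bracket z",np.median(Z[m]).round(4) if m.any() else None)
E
python3 -c "
from m import *
look();ang('top')"
```

```text
time: 10.8
ee_pos: [0.4567, 0.0186, 0.3049]
ee_rot: [0.0, 0.992, -0.129, -0.0]
force: [-0.1, -0.9, -1.1]
width: 0.0329
gripper_force: 70.1
t 10.8 pos [0.4567 0.0186 0.3049] psi -14.79 z [-4.e-04  0.e+00 -1.e+00] q6 1.8 F [-0.07 -0.93 -1.13] T [-0.02  0.02 -0.03] w 0.0329 g 70.1
TCP r,t 0.1197 0.0011 push F -0.17 lat 0.91
arm centre t at 105 -0.0003 angle -0.17
mount r,t [121.    0.7] [28.1 60.1] 0.2 top z 0.0918
bracket z 0.1242
top [ 0  0  2 16 33 45  6  0  3 55 67 56  5  0  3 53 68 52  4  0  5 58 63 57
  1  0  6 54 71 58  3  0  1  1  0  0] sixfold -14.555843963680353
```

```bash
python3 -m handwheel '[{"rx":0,"ry":0,"rz":0,"x":0.0002,"y":0.0009,"z":0.0003,"gripper":0.028},{"rx":0,"ry":0,"rz":0,"x":0.0015,"y":-0.0004,"z":0,"gripper":0.028},{"rx":0,"ry":0,"rz":0,"x":0.0015,"y":-0.0004,"z":0,"gripper":0.028},{"rx":0,"ry":0,"rz":0,"x":0.0015,"y":-0.0004,"z":0,"gripper":0.028},{"rx":0,"ry":0,"rz":0,"x":0,"y":0,"z":0,"gripper":0.028}]'
python3 -c "
from m import *
look();ang('top')"
```

```text
time: 11.4
ee_pos: [0.4617, 0.0183, 0.3053]
ee_rot: [-0.0, 0.992, -0.129, 0.0]
force: [0.3, -0.1, -0.7]
width: 0.0332
gripper_force: 70.1
t 11.4 pos [0.4617 0.0183 0.3053] psi -14.78 z [ 2.e-04  0.e+00 -1.e+00] q6 1.8 F [ 0.32 -0.11 -0.75] T [ 0.01  0.01 -0.03] w 0.0332 g 70.1
TCP r,t 0.1148 0.0001 push F -0.34 lat 0.02
arm centre t at 105 -0.0004 angle -0.38
mount r,t [115.8  -0.4] [27.8 60.2] 0.2 top z 0.0922
bracket z 0.1242
top [ 0  0  0  0  8 31  6  0  3 54 69 55  4  0  3 55 65 49  3  0  5 58 63 58
  1  0  6 56 69 55  3  0  0  0  0  0] sixfold -14.545322809942386
```

It's centred. Now I'll push in small steps and read the force after each call.

```bash
for i in 1; do python3 -m handwheel '[{"rx":0,"ry":0,"rz":0,"x":0.001,"y":-0.0003,"z":0,"gripper":0.028},{"rx":0,"ry":0,"rz":0,"x":0.001,"y":-0.0002,"z":0,"gripper":0.028},{"rx":0,"ry":0,"rz":0,"x":0.001,"y":-0.0003,"z":0,"gripper":0.028}]'; python3 -c "
from m import *
look()"; python3 -m handwheel '[{"rx":0,"ry":0,"rz":0,"x":0.001,"y":-0.0003,"z":0,"gripper":0.028},{"rx":0,"ry":0,"rz":0,"x":0.001,"y":-0.0002,"z":0,"gripper":0.028}]'; python3 -c "
from m import *
look()"; done
```

```text
time: 11.8
ee_pos: [0.4644, 0.0176, 0.3053]
ee_rot: [0.0, 0.992, -0.129, -0.0]
force: [0.5, -1.3, -1.2]
width: 0.0332
gripper_force: 70.1
t 11.8 pos [0.4644 0.0176 0.3053] psi -14.78 z [-2.e-04 -0.e+00 -1.e+00] q6 1.8 F [ 0.47 -1.35 -1.25] T [-0.08  0.05  0.  ] w 0.0332 g 70.1
TCP r,t 0.112 0.0001 push F -0.8 lat 1.18
arm centre t at 105 -0.0017 angle -2.54
mount r,t [113.   -0.3] [27.7 60.2] 0.0 top z 0.0921
bracket z 0.1242
time: 12.05
ee_pos: [0.4661, 0.0172, 0.3052]
ee_rot: [0.0, 0.992, -0.129, -0.0]
force: [-3.9, 1.1, -1.7]
width: 0.0328
gripper_force: 70.1
t 12.05 pos [0.4661 0.0172 0.3052] psi -14.78 z [-9.e-04  1.e-04 -1.e+00] q6 1.8 F [-3.92  1.09 -1.67] T [ 0.15  0.62 -0.04] w 0.0328 g 70.1
TCP r,t 0.1102 0.0001 push F 4.07 lat -0.05
arm centre t at 105 -0.0017 angle -2.47
mount r,t [111.2  -0.3] [27.7 60.1] 0.0 top z 0.092
bracket z 0.1242
```

```bash
cat >> m.py <<'E'
def rot():
    "clip azimuth from the four unoccluded arms in the top view"
    k=(.5717,-.0111);c=cap("top");W=pts(c);Z=W[...,2];rr=np.hypot(W[...,0]-k[0],W[...,1]-k[1]);th=np.degrees(np.arctan2(W[...,1]-k[1],W[...,0]-k[0]))
    m=(rr>.05)&(rr<.085)&(Z>.117)&(Z<.133)
    for a in(-75,-15,45,105):
        mm=m&(abs((th-a+180)%360-180)<25);print(a,mm.sum(),np.median(th[mm]).round(2),end="; ")
    mm=m&(th>-100)&(th<130);print("clip az",165-15+15+0 if 0 else 180+np.degrees(np.angle(np.exp(6j*np.radians(th[mm])).mean()))/6)
E
python3 -c "
from m import *
rot()
s=state()
W=pts(cap('wrist','w5.png'));Z=W[...,2];a=np.radians(165.14);d=np.array([np.cos(a),np.sin(a)]);q=W[...,:2]-[.5727,-.011];r=q@d;t=q@np.array([-d[1],d[0]])
for lo in np.arange(.03,.11,.01):
    m=(abs(t)<.03)&(r>lo)&(r<lo+.01)&(Z>.115)&(Z<.135);print(round(lo,2),m.sum(),np.percentile(t[m],[1,99]).round(4) if m.sum() else 0)
"
```

```text
-75 186 -74.27; -15 181 -14.99; 45 183 44.56; 105 161 102.1; clip az 164.33887314290897
t 12.15 pos [0.4662 0.0171 0.3052] psi -14.78 z [-9.e-04  1.e-04 -1.e+00] q6 1.8 F [-2.63  1.02 -0.89] T [ 0.07  0.5  -0.03] w 0.033 g 70.1
0.03 2027 [-0.0291  0.0292]
0.04 1655 [-0.0159  0.0154]
0.05 1545 [-0.0159  0.0154]
0.06 1454 [-0.016   0.0155]
0.07 1365 [-0.016   0.0155]
0.08 1281 [-0.0158  0.0154]
0.09 981 [-0.0161  0.0156]
0.1 594 [-0.0162  0.0162]
```

The arm is still straight; its edges run parallel within 0.3 mm, and the earlier angle came from a bad bin. I'll keep pushing.

```bash
sed -i 's/np.arange(.03,.085,.01)/np.arange(.045,.085,.01)/;s/(r>.03)&(r<.085)/(r>.045)\&(r<.085)/' m.py; python3 -m handwheel '[{"rx":0,"ry":0,"rz":0,"x":0.001,"y":-0.0003,"z":0,"gripper":0.028},{"rx":0,"ry":0,"rz":0,"x":0.001,"y":-0.0002,"z":0,"gripper":0.028}]';python3 -c "
from m import *
look()"; python3 -m handwheel '[{"rx":0,"ry":0,"rz":0,"x":0.001,"y":-0.0003,"z":0,"gripper":0.028}]'; python3 -m handwheel '[{"rx":0,"ry":0,"rz":0,"x":0,"y":0,"z":0,"gripper":0.028}]';python3 -c "
from m import *
look()"
```

```text
time: 12.4
ee_pos: [0.468, 0.0167, 0.3051]
ee_rot: [0.0, 0.992, -0.129, -0.001]
force: [-4.3, 1.8, -2.2]
width: 0.0331
gripper_force: 70.1
t 12.4 pos [0.468  0.0167 0.3051] psi -14.78 z [-1.3e-03  1.0e-04 -1.0e+00] q6 1.8 F [-4.31  1.77 -2.19] T [0.29 1.06 0.01] w 0.0331 g 70.1
TCP r,t 0.1083 0.0001 push F 4.62 lat -0.61
arm centre t at 105 -0.0002 angle 0.08
mount r,t [109.6  -0.3] [27.4 60.1] 0.1 top z 0.0919
bracket z 0.1242
time: 12.55
ee_pos: [0.4689, 0.0164, 0.305]
ee_rot: [0.0, 0.992, -0.129, -0.001]
force: [-5.8, 1.6, -1.1]
width: 0.0333
gripper_force: 70.1
time: 12.65
ee_pos: [0.469, 0.0164, 0.3051]
ee_rot: [0.0, 0.992, -0.129, -0.001]
force: [-5.1, 1.7, -1.4]
width: 0.033
gripper_force: 70.1
t 12.65 pos [0.469  0.0164 0.3051] psi -14.78 z [-1.4e-03  2.0e-04 -1.0e+00] q6 1.8 F [-5.11  1.75 -1.4 ] T [ 0.34  0.97 -0.01] w 0.033 g 70.1
TCP r,t 0.1072 0.0001 push F 5.39 lat -0.38
arm centre t at 105 -0.0002 angle 0.04
mount r,t [108.5  -0.3] [27.4 60.1] 0.1 top z 0.0919
bracket z 0.1242
```

```bash
for s in 1; do python3 -m handwheel '[{"rx":0,"ry":0,"rz":0,"x":0.0005,"y":-0.0001,"z":0,"gripper":0.028},{"rx":0,"ry":0,"rz":0,"x":0.0005,"y":-0.0001,"z":0,"gripper":0.028}]'|grep -E "pos|force"; python3 -m handwheel '[{"rx":0,"ry":0,"rz":0,"x":0.0005,"y":-0.0002,"z":0,"gripper":0.028}]'|grep -E "pos|force";python3 -c "
from m import *
look()"; done
```

```text
ee_pos: [0.4698, 0.0162, 0.305]
force: [-6.7, 2.0, -0.3]
gripper_force: 70.1
ee_pos: [0.4702, 0.016, 0.305]
force: [-7.0, 2.2, -0.6]
gripper_force: 70.1
t 13.0 pos [0.4702 0.016  0.305 ] psi -14.78 z [-2.2e-03  2.0e-04 -1.0e+00] q6 1.8 F [-7.01  2.25 -0.55] T [ 0.49  1.46 -0.02] w 0.0334 g 70.1
TCP r,t 0.106 0.0002 push F 7.35 lat -0.37
arm centre t at 105 -0.0002 angle 0.13
mount r,t [ 1.074e+02 -1.000e-01] [60.1 27.3] 90.0 top z 0.0918
bracket z 0.1242
```

```bash
python3 -m handwheel '[{"rx":0,"ry":0,"rz":0,"x":0.0005,"y":-0.0001,"z":0,"gripper":0.028}]'|grep -E "pos|force";  python3 -m handwheel '[{"rx":0,"ry":0,"rz":0,"x":0.0005,"y":-0.0001,"z":0,"gripper":0.028}]'|grep -E "pos|force";python3 -c "
from m import *
look()"
```

```text
ee_pos: [0.4706, 0.0159, 0.305]
force: [-6.4, 2.4, -1.2]
gripper_force: 70.1
ee_pos: [0.4711, 0.0158, 0.3049]
force: [-7.6, 2.2, 0.1]
gripper_force: 70.1
t 13.25 pos [0.4711 0.0158 0.3049] psi -14.78 z [-2.5e-03  2.0e-04 -1.0e+00] q6 1.8 F [-7.62  2.19  0.12] T [ 0.44  1.48 -0.01] w 0.0329 g 70.1
TCP r,t 0.1051 0.0001 push F 7.93 lat -0.16
arm centre t at 105 -0.0002 angle 0.09
mount r,t [106.7  -0.2] [27.4 60.1] 0.1 top z 0.0917
bracket z 0.1243
```

```bash
python3 -m handwheel '[{"rx":0,"ry":0,"rz":0,"x":0.0005,"y":-0.0001,"z":0,"gripper":0.028}]'|grep -E "pos|^force";  python3 -m handwheel '[{"rx":0,"ry":0,"rz":0,"x":0.0004,"y":-0.0001,"z":0,"gripper":0.028}]'|grep -E "pos|^force";python3 -c "
from m import *
look()"
```

```text
ee_pos: [0.4715, 0.0157, 0.3049]
force: [-7.4, 2.6, -0.1]
ee_pos: [0.4719, 0.0156, 0.3049]
force: [-8.8, 2.3, -1.5]
t 13.5 pos [0.4719 0.0156 0.3049] psi -14.78 z [-2.7e-03  3.0e-04 -1.0e+00] q6 1.8 F [-8.83  2.34 -1.48] T [ 0.43  1.55 -0.03] w 0.0333 g 70.1
TCP r,t 0.1042 0.0001 push F 9.14 lat 0.0
arm centre t at 105 -0.0001 angle 0.14
mount r,t [105.9  -0.3] [60.3 27.4] 89.9 top z 0.0917
bracket z 0.1242
```

```bash
python3 -m handwheel '[{"rx":0,"ry":0,"rz":0,"x":0.0004,"y":-0.0001,"z":0,"gripper":0.028}]'|grep -E "pos|^force"; python3 -c "
from m import *
state();state()"
```

```text
ee_pos: [0.4723, 0.0155, 0.3049]
force: [-8.2, 2.8, -0.3]
t 13.65 pos [0.4723 0.0155 0.3049] psi -14.79 z [-2.8e-03  2.0e-04 -1.0e+00] q6 1.8 F [-8.23  2.77 -0.28] T [0.46 1.55 0.01] w 0.0332 g 70.1
t 13.65 pos [0.4723 0.0155 0.3049] psi -14.79 z [-2.8e-03  2.0e-04 -1.0e+00] q6 1.8 F [-8.23  2.77 -0.28] T [0.46 1.55 0.01] w 0.0332 g 70.1
```

```bash
python3 -m handwheel '[{"rx":0,"ry":0,"rz":0,"x":0.0004,"y":-0.0001,"z":0,"gripper":0.028}]'|grep -E "pos|^force"; python3 -c "
from m import *
look()"
```

```text
ee_pos: [0.4726, 0.0154, 0.3049]
force: [-9.2, 2.4, -0.6]
t 13.75 pos [0.4726 0.0154 0.3049] psi -14.78 z [-3.e-03  3.e-04 -1.e+00] q6 1.8 F [-9.24  2.44 -0.62] T [ 0.46  1.64 -0.  ] w 0.0333 g 70.1
TCP r,t 0.1035 0.0001 push F 9.55 lat 0.01
arm centre t at 105 -0.0001 angle 0.15
mount r,t [105.5  -0.2] [27.8 59.9] 0.1 top z 0.0917
bracket z 0.1242
```

```bash
python3 -m handwheel '[{"rx":0,"ry":0,"rz":0,"x":0.0004,"y":-0.0001,"z":0,"gripper":0.028}]'|grep -E "pos|^force"; python3 -c "
from m import *
look()"
```

```text
ee_pos: [0.473, 0.0153, 0.3049]
force: [-9.3, 2.7, -1.6]
t 13.9 pos [0.473  0.0153 0.3049] psi -14.78 z [-3.e-03  3.e-04 -1.e+00] q6 1.8 F [-9.33  2.73 -1.56] T [ 0.45  1.68 -0.02] w 0.0334 g 70.1
TCP r,t 0.1032 0.0001 push F 9.72 lat -0.24
arm centre t at 105 -0.0002 angle 0.11
mount r,t [104.9  -0.2] [60.  27.8] 89.8 top z 0.0917
bracket z 0.1243
```

```bash
python3 -m handwheel '[{"rx":0,"ry":0,"rz":0,"x":0.0004,"y":-0.0001,"z":0,"gripper":0.028}]'|grep -E "pos|^force"; python3 -c "
from m import *
look()"
```

```text
ee_pos: [0.4733, 0.0153, 0.3048]
force: [-9.4, 2.8, -1.3]
t 14.05 pos [0.4733 0.0153 0.3048] psi -14.78 z [-3.3e-03  3.0e-04 -1.0e+00] q6 1.8 F [-9.41  2.79 -1.33] T [0.55 1.78 0.01] w 0.0332 g 70.1
TCP r,t 0.1028 0.0001 push F 9.81 lat -0.28
arm centre t at 105 -0.0001 angle 0.13
mount r,t [104.6  -0.2] [60.1 27.3] 90.0 top z 0.0917
bracket z 0.1243
```

```bash
python3 -m handwheel '[{"rx":0,"ry":0,"rz":0,"x":0.0003,"y":-0.0001,"z":0,"gripper":0.028}]'|grep -E "pos|^force"; python3 -c "
from m import *
look()"
```

```text
ee_pos: [0.4735, 0.0151, 0.3048]
force: [-9.3, 3.7, 0.1]
t 14.2 pos [0.4735 0.0151 0.3048] psi -14.78 z [-3.5e-03  3.0e-04 -1.0e+00] q6 1.8 F [-9.29  3.71  0.06] T [ 0.63  1.9  -0.  ] w 0.0333 g 70.1
TCP r,t 0.1026 0.0002 push F 9.93 lat -1.21
arm centre t at 105 -0.0002 angle 0.12
mount r,t [ 1.042e+02 -1.000e-01] [27.1 60.1] 0.4 top z 0.0916
bracket z 0.1243
```

```bash
python3 -m handwheel '[{"rx":0,"ry":0,"rz":0,"x":0.0004,"y":-0.0001,"z":0,"gripper":0.028}]'|grep -E "pos|^force"; python3 -c "
from m import *
look()"
```

```text
ee_pos: [0.4738, 0.0151, 0.3047]
force: [-9.8, 3.3, -1.5]
t 14.35 pos [0.4738 0.0151 0.3047] psi -14.78 z [-3.7e-03  3.0e-04 -1.0e+00] q6 1.8 F [-9.78  3.29 -1.45] T [0.59 1.92 0.04] w 0.0335 g 70.1
TCP r,t 0.1022 0.0001 push F 10.3 lat -0.67
arm centre t at 105 -0.0001 angle 0.18
mount r,t [ 1.039e+02 -1.000e-01] [26.7 60.1] 0.0 top z 0.0916
bracket z 0.1243
```

```bash
python3 -m handwheel '[{"rx":0,"ry":0,"rz":0,"x":0.0003,"y":-0.0001,"z":0,"gripper":0.028}]'|grep -E "pos|^force"; python3 -c "
from m import *
look()"
```

```text
ee_pos: [0.4742, 0.015, 0.3048]
force: [-9.7, 3.0, -1.3]
t 14.5 pos [0.4742 0.015  0.3048] psi -14.78 z [-3.6e-03  3.0e-04 -1.0e+00] q6 1.8 F [-9.7   3.   -1.26] T [0.61 1.85 0.04] w 0.0331 g 70.1
TCP r,t 0.1019 0.0001 push F 10.15 lat -0.41
arm centre t at 105 -0.0001 angle 0.15
mount r,t [ 1.037e+02 -1.000e-01] [27.4 59.9] 0.2 top z 0.0916
bracket z 0.1243
```

The force is still only the jaws' gentle slope. I'll calibrate the radial scale against the bracket's end, which is known to be 113 mm from the axle.

Run:
```python
from m import *
a=np.radians(165.14);d=np.array([np.cos(a),np.sin(a)]);k=np.array([.5727,-.011]);n=np.array([-d[1],d[0]])
Wn=pts(cap("wrist","w6.png"))
for W in(np.load("w4.npz")["W"],Wn):
    Z=W[...,2];q=W[...,:2]-k;r=q@d;t=q@n
    for s in(-1,1):
        m=(s*t>.0105)&(s*t<.0145)&(Z>.121)&(Z<.128)&(r>.09)&(r<.125);print("bracket end",np.percentile(r[m],[95,98,99.5]).round(4),m.sum())
    m=(abs(t)<.004)&(Z>.122)&(Z<.128)&(r>.06)&(r<.11);print("slot bottom",np.percentile(r[m],[98,99.5]).round(4))
    m=(abs(t)<.04)&(Z>.087)&(Z<.097)&(r>.08)&(r<.18);print("mount r",np.percentile(r[m],[.5,99.5]).round(4),np.unique((t[m]*100).round(),return_counts=True))
```

```text
bracket end [0.1108 0.1117 0.112 ] 406
bracket end [0.1108 0.1116 0.112 ] 413
slot bottom [0.0942 0.0948]
mount r [0.1368 0.1614] (array([-3., -2., -1., -0.,  1.,  2.,  3.]), array([398, 645, 425, 237, 513, 667, 211]))
bracket end [0.0951 0.0954 0.0956] 80
bracket end [0.0951 0.0952 0.0955] 81
slot bottom [0.0943 0.0948]
mount r [0.0902 0.1155] (array([-3., -2.,  2.,  3.]), array([310, 356, 381, 293]))
```

View pics/w6.png

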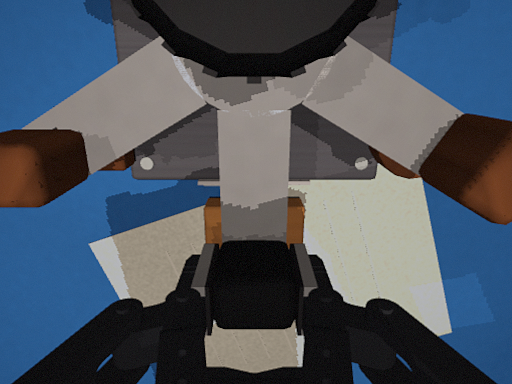

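The wrist view shows the stamp deep in the slot with its grip at (255,285), over the bracket and square to it. The bracket end reads 112.2 mm where it should be 113, so my radii are about 1 mm short. The stamp is therefore within about 0.5 mm of home, and I'll continue in 0.3 mm steps.

```bash
python3 -m handwheel '[{"rx":0,"ry":0,"rz":0,"x":0.0003,"y":-0.0001,"z":0,"gripper":0.028}]'|grep -E "pos|^force"; python3 -c "
from m import *
look()"
```

```text
ee_pos: [0.4745, 0.0149, 0.3048]
force: [-9.1, 2.2, -1.4]
t 14.7 pos [0.4745 0.0149 0.3048] psi -14.78 z [-3.6e-03  3.0e-04 -1.0e+00] q6 1.8 F [-9.11  2.23 -1.39] T [ 0.58  1.77 -0.02] w 0.0334 g 70.1
TCP r,t 0.1016 0.0002 push F 9.38 lat 0.18
arm centre t at 105 -0.0001 angle 0.14
mount r,t [ 1.036e+02 -1.000e-01] [27.5 59.9] 0.2 top z 0.0916
bracket z 0.1243
```

```bash
python3 -m handwheel '[{"rx":0,"ry":0,"rz":0,"x":0.0003,"y":-0.0001,"z":0,"gripper":0.028}]'|grep -E "pos|^force"; python3 -c "
from m import *
look()"
```

```text
ee_pos: [0.4747, 0.0148, 0.3047]
force: [-8.6, 3.7, -1.6]
t 14.85 pos [0.4747 0.0148 0.3047] psi -14.78 z [-3.7e-03  3.0e-04 -1.0e+00] q6 1.8 F [-8.63  3.71 -1.62] T [0.54 1.86 0.05] w 0.0332 g 70.1
TCP r,t 0.1013 0.0002 push F 9.3 lat -1.37
arm centre t at 105 -0.0001 angle 0.21
mount r,t [103.1  -0.2] [27.3 60.1] 0.1 top z 0.0915
bracket z 0.1243
```

```bash
python3 -m handwheel '[{"rx":0,"ry":0,"rz":0,"x":0.0004,"y":-0.0001,"z":0,"gripper":0.028}]'|grep -E "pos|^force"; python3 -c "
from m import *
look()"
```

```text
ee_pos: [0.4749, 0.0147, 0.3047]
force: [-13.7, 4.7, 1.0]
t 15.0 pos [0.4749 0.0147 0.3047] psi -14.78 z [-4.2e-03  4.0e-04 -1.0e+00] q6 1.8 F [-13.74   4.74   1.01] T [0.7  2.36 0.03] w 0.0327 g 70.1
TCP r,t 0.1011 0.0002 push F 14.49 lat -1.06
arm centre t at 105 0.0 angle 0.28
mount r,t [ 1.029e+02 -1.000e-01] [60.1 26.7] 89.8 top z 0.0916
bracket z 0.1243
```

```bash
python3 -m handwheel '[{"rx":0,"ry":0,"rz":0,"x":0.0004,"y":-0.0001,"z":0,"gripper":0.028}]'|grep -E "pos|^force"; python3 -c "
from m import *
look()"
```

```text
ee_pos: [0.4751, 0.0146, 0.3047]
force: [-14.1, 4.1, 2.1]
t 15.15 pos [0.4751 0.0146 0.3047] psi -14.79 z [-4.8e-03  4.0e-04 -1.0e+00] q6 1.8 F [-14.11   4.11   2.13] T [0.83 2.64 0.01] w 0.0334 g 70.3
TCP r,t 0.1009 0.0002 push F 14.69 lat -0.36
arm centre t at 105 0.0 angle 0.27
mount r,t [ 1.031e+02 -1.000e-01] [60.2 27.2] 89.9 top z 0.0915
bracket z 0.1242
```

Push force jumped from 9.5 to 14.5 N with the torque climbing as well, so the neck now bears on the clip's back with about 5 N. I'll stop there, release and retreat straight up.

```bash
python3 -m handwheel '[{"rx":0,"ry":0,"rz":0,"x":0,"y":0,"z":0,"gripper":0.038},{"rx":0,"ry":0,"rz":0,"x":0,"y":0,"z":0,"gripper":0.045},{"rx":0,"ry":0,"rz":0,"x":0,"y":0,"z":0,"gripper":0.055},{"rx":0,"ry":0,"rz":0,"x":0,"y":0,"z":0,"gripper":0.055},{"rx":0,"ry":0,"rz":0,"x":0,"y":0,"z":0,"gripper":0.055},{"rx":0,"ry":0,"rz":0,"x":0,"y":0,"z":0.01,"gripper":0.055},{"rx":0,"ry":0,"rz":0,"x":0,"y":0,"z":0.03,"gripper":0.055},{"rx":0,"ry":0,"rz":0,"x":0,"y":0,"z":0.04,"gripper":0.055},{"rx":0,"ry":0,"rz":0,"x":0,"y":0,"z":0.04,"gripper":0.055},{"rx":0,"ry":0,"rz":0,"x":0,"y":0,"z":0,"gripper":0.055},{"rx":0,"ry":0,"rz":0,"x":0,"y":0,"z":0,"gripper":0.055}]'
python3 - <<'E'
from m import *
state();rot();c,W,rr,th=ang("scene")
W=pts(cap("wrist","w7.png"));Z=W[...,2]
a=np.radians(165.14);d=np.array([np.cos(a),np.sin(a)]);k=np.array([.5727,-.011]);q=W[...,:2]-k;r=q@d;t=q@np.array([-d[1],d[0]])
for nme,m in(("grip",(Z>.155)&(Z<.175)),("mount",(Z>.08)&(Z<.1))):
    m&=(abs(t)<.04)&(r>.08)&(r<.13)
    if m.sum()>20:c=cv2.minAreaRect((np.c_[r[m],t[m]]*1000).astype(np.float32));print(nme,m.sum(),np.median(Z[m]).round(4),c)
for lo in(.045,.06,.075):
    m=(abs(t)<.022)&(r>lo)&(r<lo+.015)&(Z>.115)&(Z<.135);print("arm t",np.percentile(t[m],[1,99]).round(4) if m.any() else None)
m=(abs(t)<.05)&(r>-.03)&(r<.03)&(Z>.22)&(Z<.235);print("knob",m.sum(),W[m][:,:2].mean(0) if m.any() else 0)
E
```

```text
time: 16.3
ee_pos: [0.4768, 0.0144, 0.4267]
ee_rot: [-0.0, 0.992, -0.129, 0.001]
force: [-0.5, -0.3, -1.8]
width: 0.0548
gripper_force: 0.0
t 16.3 pos [0.4768 0.0144 0.4267] psi -14.78 z [ 2.6e-03 -1.0e-04 -1.0e+00] q6 1.8 F [-0.46 -0.34 -1.76] T [0.01 0.03 0.03] w 0.0548 g 0.0
-75 124 -69.85; -15 178 -14.98; 45 185 44.52; 105 0 nan; clip az 166.39485647804625
scene [ 4  0  1 26  2  0  0  0  0 39 56 58 21  0  2 50 64 68 12  0  8 40 39 45
  2  0 20 67 61 38  0  0 11 61 64 46] sixfold -15.397777988264847
grip 1452 0.1654 ((102.8249740600586, -0.2637977600097656), (33.77658462524414, 23.46677589416504), 89.91487121582031)
mount 732 0.0918 ((103.07311248779297, -0.3134880065917969), (27.752090454101562, 59.86762237548828), 0.36651429533958435)
arm t [-0.016   0.0152]
arm t [-0.0162  0.0155]
arm t [-0.0157  0.0156]
knob 5429 [ 0.57337901 -0.01083321]
  return _methods._mean(a, axis=axis, dtype=dtype,
  ret = ret.dtype.type(ret / rcount)
```

View pics/w7.png

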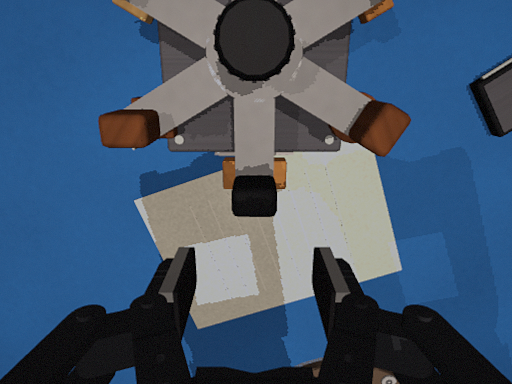

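The wrist view shows the stamp hanging upright at (255,195), centred on its arm, with the neighbours at (130,128) and (380,128) in place. The shoulder is about 1.5 mm above the bracket, and the rotor angle is unchanged (-15.40° against -15.46° before, in the scene view). The gripper is clear, so I'll hand the job in.

```bash
python3 -c "
from rig import ctrl
print(ctrl.sign_off())"
```

```text
the job is handed in; nothing more can be done
None
```

The job is handed in: the empty clip faces the front, and the stamp hangs upright in it, pushed in until it bore on the clip's back with about 5 N, its grip about 1.5 mm above the bracket.

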